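# Bar the shaker and hold its enabling paddle at half travel

## Robot

A 6-joint arm with a two-finger parallel gripper is mounted at the origin on the work surface; the furniture and walls round the work are solid. World frame = base frame: x ahead of the robot, y to its left, z up, the work surface at z = 0. Lengths are in mm, angles in degrees, forces in N, time in s.
With the tool pointing down it reaches from about 350 to 850 mm from the base axis. Payload 8.1 kg.
Tool frame: the origin (TCP) lies midway between the tips of the shut fingers; the grasp point (between the pads) lies 19 mm behind it (r.pinch_z is the distance from the TCP to the grasp point, in mm); z points along the fingers, y is the line along which they close (so a half turn about z gives the same grasp; the last joint's range is limited). The gripper opens to 85 mm and grips with 20 to 120 N. Pads are 22 mm wide; open, the fingers measure 114 mm over their backs; the gripper's body (76 mm by 85 mm) begins 54 mm behind the grasp point. The pads swing forward as they close: fully open they stand 13 mm farther back than shut.
Start: joints at [-70.153, 7.471, 85.268, -0, 87.261, -4.893], TCP at [251.124, -544.924, 231.292] pointing down, gripper open.
Joint ranges: [-169.43, 169.43], [-51.17, 129.36], [1.28, 143.12], [-76.62, 256.62], [0, 156.53], [-152.29, 152.29]. Speed limits (degrees/s): [136.94, 136.94, 159.86, 180, 180, 180].

## Interface

Orientations are given as [roll, pitch, yaw] about the fixed x, y, z axes, in that order (R = Rz(yaw) Ry(pitch) Rx(roll)).
In Python, from bench import sensors, optics, job, r gives the robot as it stands.
- The arm moves only by the tool play_rows, never from a script. Its argument "motion" is a list that holds one entry, the list of rows, each a list of 6 numbers: the shift along the tool's x, y, z in cm, then the turn, a rotation vector about the tool's x, y, z in degrees. In form: [[[x, y, z, ax, ay, az], ...]]. A call has 1 to 5 rows; each row is the pose to reach, as a shift and turn from the pose commanded when the call began, along the tool's axes at that moment; what a row does not reach only later rows make up. A row lasts 1/10 s, in which the tool goes at most 50 mm and 8.59 degrees, less where a joint would pass 70% of its speed; a pose out of reach is approached as far as the arm can. A call with a gripper value outside its range is refused whole. "jaw" is the opening, from 0 (shut) to 1 (fully open), set as the call begins (left out, the last holds). The fingers move at their own pace and stop on an object; "squeeze" is the grip in N (left out, the last holds). Time passes only in rows, so rows that repeat a pose let the fingers close. It gives the time, the measured TCP pose, the force, the opening and the grip force at its end, in the units of the state.
- sensors.sense(): the state, without advancing time (a new reading comes with each control period).
- optics.snapshot(name): name is "scene" or "top" or "wrist"; returns a dict with "pixels" (420x560x3 uint8, red, green, blue), "mtx" (3x3 intrinsics, pixels), "R" (3x3) and "t" (3): a world point X has camera coordinates R X + t; the wrist camera has in their place "T_tool_cam" (4x4, takes a point from camera to tool coordinates, whose origin is the TCP and whose axes are the flange's). Camera axes: x right, y down, z forward; pixel columns grow to the right and rows downward; lengths in mm; the calibration is good to about 2 mm. A picture is of the moment at which its call begins: read the wrist's pose just before it. There is no depth.
- job.hand_in(): hands the job in; it is judged then, once.
The state is a dict: "time": time; "joint_pos": joint angles; "qd": joint speeds; "joint_efforts": joint torques, N m; "tool_pos": TCP position; "tcp_rot": TCP orientation; "ft_force": force on the tool from outside, world axes, zero at the start; "wrist_torque": the same for the moment, N m; "finger_gap": finger opening in mm; "grip_force": force on a finger pad.
Only numpy, scipy, OpenCV 4.12 (cv2) and the standard library are available. Lean on these libraries where they do the work, as an engineer would, in place of code of your own. Each camera call takes 0.05 s, during which the arm holds its last target. There are 200 camera calls.

## Task

Lay the loose retaining bar across the two forked posts of the little shaker, over its beaker, so that it is centred and lies fully down in both forks, and let go of it. Then, with the fingers, press the spring-loaded paddle of the control box down half way, until the paddle is level, never on towards its bottom stop, and finish while still holding it there. Leave the beaker and the other glassware and bottles where they stand.

Things in the scene. Friction and masses are not known exactly. Their poses are not given: they have to be found in the camera images.
- bar_grip (a point): Centre of the retaining bar: a loose aluminium bar 140 mm long (its y), 14 mm wide (x), 10 mm high, about 0.12 kg, flat on the bench, with an upright grey grip tab on the middle of its top, 36 mm long along the bar, 16 mm thick across it, rising to 36 mm above the underside. This point is 22 mm above the underside; z is up. Pinch it across the tab's 16 mm.
- bar_under (a point): The point in the middle of the retaining bar's underside, 22 mm below bar_grip, same axes. When the bar is laid properly it coincides with saddle_mid, with y along y (either way round).
- saddle_mid (a point): Point midway between the saddles of the shaker's two forks, at saddle height (112 mm above the bench); the posts stand at y = -52 and +52 mm from it. y runs from post to post, z is up. Each fork is open at the top and along y: 20 mm wide between straight prongs 13 mm high, then flaring to about 36 mm at the prong tips, 25 mm above the saddle.
- shaker: Shaker: white box 80 mm (x) by 150 mm (y), fixed to the bench, dark deck at 46 mm, two forked aluminium posts 8 mm thick along y. Origin under its centre on the bench, 112 mm below saddle_mid, same axes.
- beaker: Small glass beaker, 50 mm across and 59 mm tall, standing loose on the shaker deck between the posts, its rim 7 mm below the saddles; origin at the centre of its underside.
- bar: The retaining bar as a body; origin and axes as bar_under.
- pod: Control box, grey, 100 mm (x) by 62 mm (y), 34 mm high, fixed to the bench; a steel paddle on top. Origin: centre of its underside. x points away from the robot, from the paddle's hinge (36 mm from the centre, 52 mm above the bench) to its free end. Two cheeks beside the hinge half rise to 55 mm, flush with the top of the steel paddle when it is level.
- paddle_pad (a point): Middle of the top of the rubber pressing pad (36 x 36 mm) near the free end of the paddle (44 mm wide), 62 mm from the hinge axis, moving with the paddle: 66 mm above the bench when released, 57 mm when the paddle is level (half travel), 48 mm at the bottom. Its x is along the paddle, its z square to it.
- paddle (a joint): Angle of the paddle, rad: 0 = released (free end sloping 0.15 rad up), 0.15 = level, half travel, 0.30 = pushed to the bottom. It is sprung and returns by itself: on the pad it takes about 3 N to start, 8 N at half travel and 13 N at the bottom.
- white_bottle: Bystander: white plastic bottle, 52 mm across, 113 mm tall; loose; origin at the centre of its underside.
- dropper_bottle: Bystander: amber bottle with black cap, 52 mm across, 116 mm tall; loose; origin at the centre of its underside.
- petri_dish: Bystander: shallow glass dish, 67 mm across, 14 mm tall; loose; origin at the centre of its underside.
- glass_funnel: Bystander: glass funnel standing on its mouth, 65 mm across, 87 mm tall; loose; origin at the centre of its underside.
- small_beaker: Bystander: glass beaker standing on the bench, 60 mm across, 71 mm tall; loose; origin at the centre of its underside.
There are look-alikes about, which are no part of the job. What is shaped like the pod but pink is not meant.

How it is judged (in metres and radians):
On the way, in this order (a step that is already met when the one before it is completed fails the run):
1. the bar lies centred and fully down in both forks and is let go (x of bar_under in the frame of saddle_mid between -0.006 and 0.006 m and y of bar_under in the frame of saddle_mid between -0.015 and 0.015 m and z of bar_under in the frame of saddle_mid between -0.004 and 0.004 m and angle between the y axis of bar_under and the y axis of saddle_mid, either way round below 0.12 rad and angle between bar_under's own z axis and vertical below 0.08 rad and contact force between the fingers and bar below 0.3 N), for 0.3 s.
2. the fingers hold the paddle about level (value of joint paddle between 0.09 and 0.21 rad and contact force between the fingers and pod above 1.5 N), for 0.5 s.
At the end, for the whole second after the job is handed in: The bar lies in both forks (within 4 mm in height, 6 mm across, 15 mm along, 0.12 rad in line, 0.08 rad flat), not touched by the fingers, and the fingers press the paddle with over 1.5 N, holding it at 0.09 to 0.21 rad (level = 0.15) (all of step 1 and all of step 2 and linear speed of bar below 0.02 m/s); the arm keeps its last pose, push and grip.
It fails at once if the paddle is pushed near its bottom stop (beyond 0.265 rad) (value of joint paddle above 0.265 rad).
It fails at once if the paddle is pressed while the bar is not in place (value of joint paddle above 0.06 rad and not (x of bar_under in the frame of saddle_mid between -0.006 and 0.006 m and y of bar_under in the frame of saddle_mid between -0.015 and 0.015 m and z of bar_under in the frame of saddle_mid between -0.004 and 0.004 m and angle between the y axis of bar_under and the y axis of saddle_mid, either way round below 0.12 rad and angle between bar_under's own z axis and vertical below 0.08 rad)).
It fails at once if the beaker on the shaker is shifted by more than 15 mm or tipped (distance of beaker from where it was at the start of the episode above 0.015 m or angle between beaker's own z axis and vertical above 0.3 rad).
It fails at once if a bystander is shifted by more than 25 mm (distance of any of white_bottle, dropper_bottle, petri_dish, glass_funnel, small_beaker from where it was at the start of the episode above 0.025 m).
It also fails if it takes over 45 s, if anything falls off the work surface, if the arm or the gripper's body presses on something with over 40 N, if the wrist force passes 120 N, or if a joint passes its speed limit or range.

## Working session

There is one attempt and no reset: what is moved stays moved. The work goes in short steps, Python scripts to look and compute and a tool call to move; the robot and the scene stay as the last step left them, time stands still between calls to the robot, and variables do not carry over. Pictures are saved under pics/ and viewed, at most 10 in all, crops included, and the job is handed in when it is done.

Besides the shell and the picture viewer there is one more tool, called after "Call:" in YAML: its name, and indented under it one key for each argument. play_rows: Moves the arm, as the interface text tells. Its arguments: {"type":"object","properties":{"motion":{"type":"array","items":{"type":"array","items":{"type":"array","items":{"type":"number"}}}},"jaw":{"type":"number"},"squeeze":{"type":"number"}},"required":["motion"]}

```bash
mkdir -p pics; python3 - <<'E'
from bench import sensors, optics, job, r
import cv2,numpy as np
s=sensors.sense();print({k:s[k] for k in('time','tool_pos','tcp_rot','finger_gap')})
for n in("scene","top"):
    d=optics.snapshot(n);cv2.imwrite(f'pics/{n}1.png',cv2.cvtColor(d['pixels'],cv2.COLOR_RGB2BGR))
    print(n,d['mtx'],d['R'],d['t'])
    np.savez(f'{n}.npz',K=d['mtx'],R=d['R'],t=d['t'])
E
```

```text
{'time': 0.0, 'tool_pos': array([ 250.92342771, -544.40660002,  230.22743609]), 'tcp_rot': array([-1.79893149e+02, -6.65880067e-03,  2.47402208e+01]), 'finger_gap': 85.7932678462232}
scene [[541.88703141   0.         278.25146539]
 [  0.         541.88703141 220.20760207]
 [  0.           0.           1.        ]] [[ 0.52755447 -0.84948358  0.00799594]
 [-0.3343573  -0.21628    -0.91729393]
 [ 0.78095549  0.48124901 -0.39813052]] [-269.27833365  280.66775512  797.60324001]
top [[403.65293767   0.         283.10146651]
 [  0.         403.65293767 207.69942217]
 [  0.           0.           1.        ]] [[ 0.02896819 -0.99956886 -0.00478871]
 [-0.99158308 -0.0281313  -0.12637887]
 [ 0.12618967  0.00840937 -0.99197049]] [ 10.63921298 562.80459928 962.45779214]
```

View pics/top1.png

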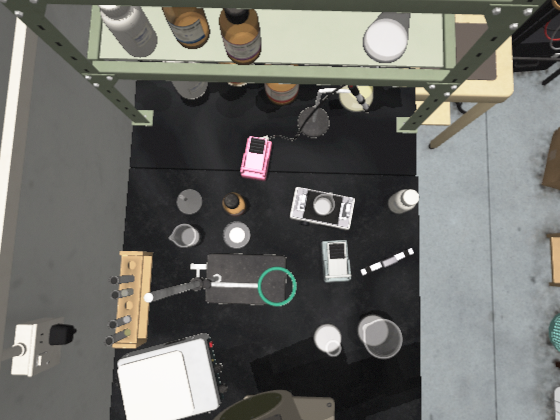

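View pics/scene1.png

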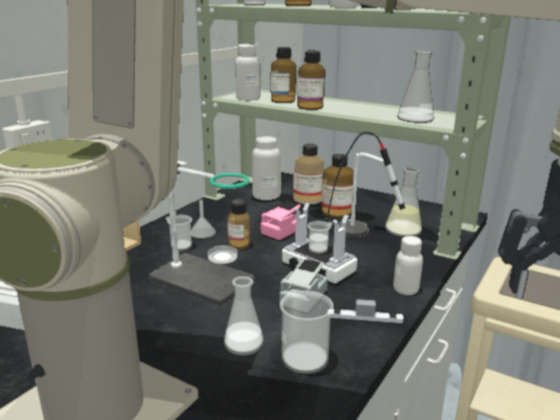

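The top view shows the bar at about (387,262), the shaker at (322,207), the grey pod at (336,261) and the pink look-alike at (256,157). I'll zoom in there.

```bash
python3 - <<'E'
import cv2
a=cv2.imread('pics/top1.png')[175:290,280:430]
cv2.imwrite('pics/top1c.png',cv2.resize(a,None,fx=5,fy=5,interpolation=cv2.INTER_CUBIC))
E
cat > h.py <<'E'
import numpy as np,cv2
def back(n,u,v,z):
    d=np.load(f'{n}.npz');R,t=d['R'],d['t']
    ray=R.T@np.linalg.solve(d['K'],[u,v,1.]);c=-R.T@t
    return c+ray*(z-c[2])/ray[2]
E
```

```text
(no output)
```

View pics/top1c.png

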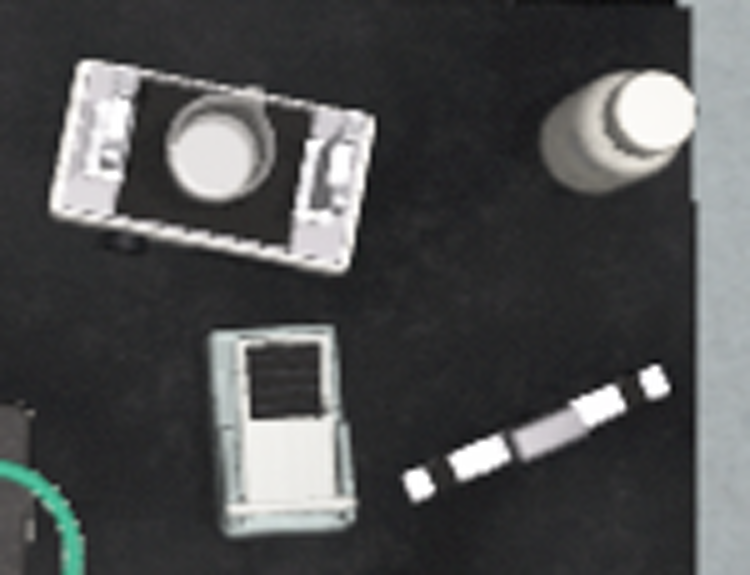

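```bash
cat >> h.py <<'E'
def crop(u,v): return (u+.5)/5-.5+280,(v+.5)/5-.5+175
E
python3 - <<'E'
from h import *
def p(u,v,z): return back('top',*crop(u,v),z)
a,b=p(406,489,10),p(668,376,10);print('bar',a,b,(a+b)/2,np.linalg.norm(a-b),np.degrees(np.arctan2(*(b-a)[[1,0]])))
print('tab',p(549,431,36))
c=[p(*q,46) for q in((82,62),(375,115),(345,270),(52,213))];print('shaker',np.mean(c,0))
for i in range(4):
    e=c[(i+1)%4]-c[i];print(np.linalg.norm(e),np.degrees(np.arctan2(e[1],e[0])))
q=[p(*q,z) for q,z in (((246,344),68),((322,343),68),((325,415),63),((250,419),63))];print('pad',np.mean(q,0),q)
E
```

```text
bar [ 409.06031517 -170.64497642   10.        ] [ 468.70600831 -301.21329994   10.        ] [ 438.88316174 -235.92913818   10.        ] 143.546841888608 -65.44832318648193
tab [ 439.61576574 -235.03882103   36.        ]
shaker [564.13231283 -69.04390647  46.        ]
146.04267096063418 -98.79752632962314
77.86662918196082 169.60157361178582
144.99851492337027 80.56411381627231
76.22903227355577 -9.64105575061155
pad [ 459.71934413 -103.27895662   65.5       ] [array([476.17168548, -83.97711118,  68.        ]), array([ 477.67679971, -119.87055055,   68.        ]), array([ 443.96696355, -122.34703678,   63.        ]), array([441.06192779, -86.92112797,  63.        ])]
```

```bash
cat >> h.py <<'E'
from scipy.spatial.transform import Rotation as Ro
def go(x,y,z,yaw):
    from bench import sensors
    s=sensors.sense();T=Ro.from_euler('xyz',s['tcp_rot'],degrees=True);p=np.array(s['tool_pos'])
    G=Ro.from_euler('xyz',[180,0,yaw],degrees=True)
    print('t',round(s['time'],2),'pos',p.round(1),'rpy',np.round(s['tcp_rot'],2),'gap',round(s['finger_gap'],1),'F',np.round(s['ft_force'],1))
    print('shift cm',(T.inv().apply(np.array([x,y,z])-p)/10).round(2),'turn',(T.inv()*G).as_rotvec(degrees=True).round(1))
E
python3 -c "
from h import *
go(439,-235.5,231,114.6)"
```

```text
t 0.1 pos [ 251.  -544.4  230.3] rpy [-1.799e+02 -1.000e-02  2.474e+01] gap 85.0 F [ 0.   0.2 -0.2]
shift cm [ 3.001e+01 -2.019e+01 -3.000e-02] turn [ -0.1  -0.1 -89.9]
```

Call:
play_rows:
  motion:
    - [[3, -2, 0, 0, 0, -8], [6, -4, 0, 0, 0, -16], [9, -6, 0, 0, 0, -24.5], [12, -8, 0, 0, 0, -33], [15, -10, 0, 0, 0, -41]]
  jaw: 0.6

```text
time: 0.6
tool_pos: [345.9, -389.8, 230.8]
tcp_rot: [-180.0, -0.0, 66.1]
ft_force: [0.1, -0.1, -0.5]
finger_gap: 51.3
grip_force: 0.0
```

```bash
python3 -c "
from h import *
go(439,-235.5,231,114.6)"
```

```text
t 0.6 pos [ 345.9 -389.8  230.8] rpy [-1.7997e+02 -3.0000e-02  6.6070e+01] gap 51.3 F [ 0.1 -0.1 -0.5]
shift cm [ 1.788e+01  2.250e+00 -1.000e-02] turn [ -0.   -0.  -48.5]
```

Call:
play_rows:
  motion:
    - [[3.6, 0.4, 0, 0, 0, -8.5], [7.2, 0.9, 0, 0, 0, -17], [10.8, 1.3, 1, 0, 0, -25.5], [14.4, 1.8, 2, 0, 0, -34], [17.9, 2.2, 3, 0, 0, -42]]

```text
time: 1.1
tool_pos: [439.6, -235.7, 200.7]
tcp_rot: [-180.0, -0.0, 108.1]
ft_force: [-0.1, -0.7, 0.1]
finger_gap: 51.4
grip_force: 0.0
```

Call:
play_rows:
  motion:
    - [[0, 0, 1, 0, 0, -6.5], [0, 0, 1, 0, 0, -6.5], [0, 0, 1, 0, 0, -6.5]]

```text
time: 1.4
tool_pos: [438.8, -237.2, 191.1]
tcp_rot: [-180.0, -0.0, 114.0]
ft_force: [0.1, 0.3, 0.8]
finger_gap: 51.0
grip_force: 0.0
```

```bash
python3 - <<'E'
from h import *
from bench import optics
go(439,-235.5,60,114.6)
d=optics.snapshot('wrist');cv2.imwrite('pics/w1.png',cv2.cvtColor(d['pixels'],cv2.COLOR_RGB2BGR))
print(d['mtx'],d['T_tool_cam']);np.savez('wrist.npz',K=d['mtx'],T=d['T_tool_cam'])
E
```

```text
t 1.4 pos [ 438.8 -237.2  191.1] rpy [-1.7996e+02 -4.0000e-02  1.1405e+02] gap 51.0 F [0.1 0.3 0.8]
shift cm [ 0.14  0.1  13.11] turn [-0.  -0.  -0.6]
[[356.24772072   0.         273.67336292]
 [  0.         356.24772072 209.69509567]
 [  0.           0.           1.        ]] [[-2.59725842e-04 -9.60277410e-01 -2.79047001e-01  7.14713200e+01]
 [ 9.99999889e-01 -3.58767518e-04  3.03857521e-04  1.61792483e+00]
 [-3.91900513e-04 -2.79046891e-01  9.60277397e-01 -1.42400683e+02]
 [ 0.00000000e+00  0.00000000e+00  0.00000000e+00  1.00000000e+00]]
```

View pics/w1.png

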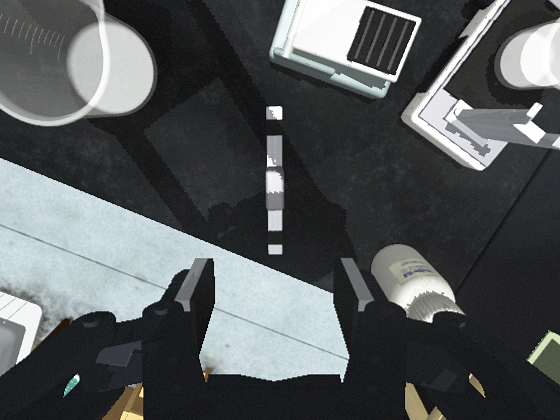

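The wrist view shows the bar upright in the picture at column 275, with its ends at rows 107 and 254 and the tab near row 190.

```bash
cat >> h.py <<'E'
def wback(u,v,z,pos,rpy):
    d=np.load('wrist.npz');R=Ro.from_euler('xyz',rpy,degrees=True);T=d['T']
    c=np.array(pos)+R.apply(T[:3,3]);ray=R.apply(T[:3,:3]@np.linalg.solve(d['K'],[u,v,1.]))
    return c+ray*(z-c[2])/ray[2]
E
python3 - <<'E'
from h import *
P=([438.8,-237.2,191.1],[-180,0,114.05])
a,b=wback(274.5,106.5,10,*P),wback(275,254,10,*P)
print(a,b,(a+b)/2,np.linalg.norm(a-b),np.degrees(np.arctan2(*(a-b)[[1,0]])))
c=(a+b)/2
print(back('top',400,200,50)) # bottle
go(c[0],c[1],60,114.05)
E
```

```text
[ 412.03629969 -171.1784848    10.        ] [ 469.17989422 -297.88829498   10.        ] [ 440.60809696 -234.53338989   10.        ] 138.99915967283215 114.27442409368048
[ 587.47027471 -257.89982404   50.        ]
t 1.45 pos [ 438.9 -237.7  191.6] rpy [-1.7999e+02  1.0000e-02  1.1401e+02] gap 51.6 F [ 0.2 -0.1  0. ]
shift cm [ 0.22  0.28 13.16] turn [-0.  0. -0.]
```

Call:
play_rows:
  motion:
    - [[0.2, 0.2, 4.5, 0, 0, 0], [0.2, 0.2, 9, 0, 0, 0], [0.2, 0.2, 13, 0, 0, 0], [0.2, 0.2, 16, 0, 0, 0], [0.2, 0.2, 18.0, 0, 0, 0]]

```text
time: 1.95
tool_pos: [438.7, -234.8, 9.2]
tcp_rot: [-179.9, -0.1, 114.0]
ft_force: [0.8, 0.1, -0.4]
finger_gap: 50.9
grip_force: 0.0
```

Call:
play_rows:
  motion:
    - [[0, 0, 0.3, 0, 0, 0], [0, 0, 0.5, 0, 0, 0], [0, 0, 0.5, 0, 0, 0]]

```text
time: 2.25
tool_pos: [441.0, -235.6, 7.8]
tcp_rot: [179.9, 0.1, 114.2]
ft_force: [-0.2, 0.4, 0.2]
finger_gap: 51.1
grip_force: 0.0
```

Call:
play_rows:
  motion:
    - [[0, 0, 0, 0, 0, 0], [0, 0, 0, 0, 0, 0], [0, 0, 0, 0, 0, 0], [0, 0, 0, 0, 0, 0], [0, 0, 0, 0, 0, 0]]
  jaw: 0
  squeeze: 50

```text
time: 2.75
tool_pos: [441.0, -235.1, 7.5]
tcp_rot: [179.9, 0.1, 114.2]
ft_force: [-0.8, -0.1, 6.9]
finger_gap: 15.2
grip_force: 50.4
```

Call:
play_rows:
  motion:
    - [[0, 0, -2, 0, 0, 0], [0, 0, -6, 0, 0, 0], [0, 0, -11, 0, 0, 0], [0, 0, -16, 0, 0, 0], [0, 0, -19, 0, 0, 0]]

```text
time: 3.25
tool_pos: [441.3, -235.2, 201.0]
tcp_rot: [179.8, 0.3, 114.2]
ft_force: [1.6, -0.1, -1.2]
finger_gap: 15.1
grip_force: 49.3
```

```bash
python3 - <<'E'
from h import *
go(530,-75,205,80.5)
E
```

```text
t 3.25 pos [ 441.3 -235.2  201. ] rpy [179.84   0.25 114.24] gap 15.1 F [ 1.6 -0.1 -1.2]
shift cm [10.96 14.67 -0.41] turn [ 0.2  0.2 33.7]
```

Call:
play_rows:
  motion:
    - [[2.2, 2.9, -0.1, 0, 0, 7], [4.4, 5.8, -0.2, 0, 0, 14], [6.6, 8.8, -0.3, 0, 0, 21], [8.8, 11.7, -0.4, 0, 0, 28], [11, 14.7, -0.4, 0, 0, 33.7]]

```text
time: 3.75
tool_pos: [529.4, -72.4, 200.5]
tcp_rot: [180.0, 0.0, 80.3]
ft_force: [-0.6, -0.2, -0.4]
finger_gap: 15.4
grip_force: 49.3
```

Call:
play_rows:
  motion:
    - [[0, 0, 0, 0, 0, 0], [0, 0, 0, 0, 0, 0]]

```text
time: 3.95
tool_pos: [528.9, -73.0, 200.0]
tcp_rot: [-180.0, 0.0, 80.7]
ft_force: [-0.1, -1.0, -0.9]
finger_gap: 15.5
grip_force: 49.3
```

```bash
python3 - <<'E'
from h import *
from bench import optics
go(564,-69,205,80.5)
d=optics.snapshot('wrist');cv2.imwrite('pics/w2.png',cv2.cvtColor(d['pixels'],cv2.COLOR_RGB2BGR))
E
```

```text
t 3.95 pos [528.9 -73.  200. ] rpy [-1.7996e+02  1.0000e-02  8.0710e+01] gap 15.5 F [-0.1 -1.  -0.9]
shift cm [ 0.96  3.4  -0.5 ] turn [-0.   0.   0.2]
```

View pics/w2.png

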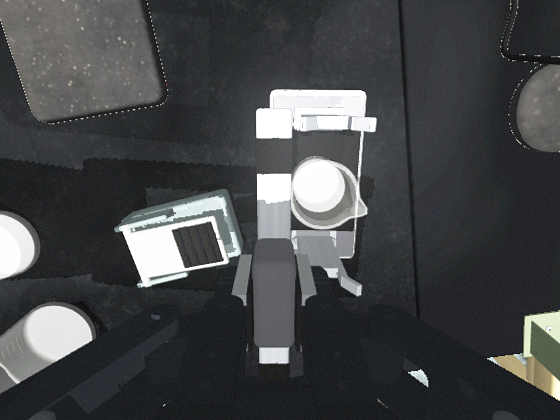

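The carried bar hides the left half of the shaker: its box top edge runs (272,90) to (365,90), and right prongs sit near (365,124) and (345,280). I'll shift aside and look again.

Call:
play_rows:
  motion:
    - [[-0.5, -2, -0.5, 0, 0, 0], [-1, -4, -1, 0, 0, 0], [-1.5, -6, -1, 0, 0, 0], [-1.5, -6, -1, 0, 0, 0], [-1.5, -6, -1, 0, 0, 0]]

```text
time: 4.5
tool_pos: [467.1, -79.8, 210.5]
tcp_rot: [179.9, 0.0, 80.5]
ft_force: [-0.8, -0.1, -0.7]
finger_gap: 15.2
grip_force: 49.5
```

```bash
python3 - <<'E'
from h import *
from bench import optics
go(564,-69,205,80.5)
d=optics.snapshot('wrist');a=cv2.cvtColor(d['pixels'],cv2.COLOR_RGB2BGR);cv2.imwrite('pics/w3f.png',a)
cv2.imwrite('pics/w3.png',cv2.resize(a[60:340,240:480],None,fx=2.1,fy=2.1,interpolation=cv2.INTER_CUBIC))
E
```

```text
t 4.5 pos [467.1 -79.8 210.5] rpy [1.7995e+02 1.0000e-02 8.0470e+01] gap 15.2 F [-0.8 -0.1 -0.7]
shift cm [2.67 9.38 0.56] turn [ 0.1  0.  -0. ]
```

View pics/w3.png

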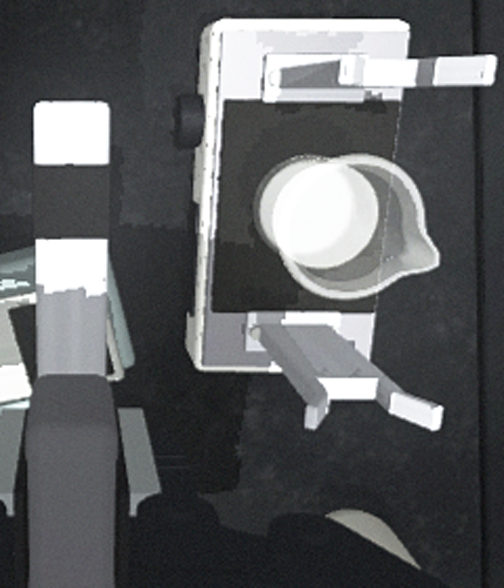

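```bash
python3 - <<'E'
from h import *
P=([467.1,-79.8,210.5],[179.95,0,80.47])
w=lambda u,v,z:wback((u+.5)/2.1-.5+240,(v+.5)/2.1-.5+60,z,*P)
c=[w(*q,46) for q in((221,20),(410,20),(373,370),(203,370))];print('box',np.mean(c,0))
for i in range(4):
    e=c[(i+1)%4]-c[i];print(np.linalg.norm(e).round(1),np.degrees(np.arctan2(e[1],e[0])).round(1))
f,n=w(417,72,112),w(378,389,112)
m=(f+n)/2;d=(f-n);d/=np.linalg.norm(d);print(f,n,np.linalg.norm(f-n),np.degrees(np.arctan2(d[1],d[0])), m-10*np.array([d[1],-d[0],0]))
# beaker rim centre & bar in view
print(w(72,132,200.5))
b1,b2=w(71,101,213),w(71,101,203);print('bar far end top',b1)
E
```

```text
box [566.53388579 -67.51122516  46.        ]
72.5 -9.5
142.8 -98.8
74.3 170.4
142.8 80.5
[586.48367649 -19.78210882 112.        ] [ 569.16997272 -122.54178308  112.        ] 104.20803707941452 80.43621055052523 [567.96581223 -69.50049025 112.        ]
[479.65225704 -16.08697773 200.5       ]
bar far end top [480.43395152 -10.17741467 213.        ]
```

```bash
python3 - <<'E'
from h import *
go(566,-69,165,80.45)
E
```

```text
t 4.55 pos [467.5 -79.6 210.5] rpy [1.7995e+02 1.0000e-02 8.0480e+01] gap 15.2 F [ 0.6  0.1 -1.3]
shift cm [2.67 9.54 4.55] turn [0. 0. 0.]
```

Call:
play_rows:
  motion:
    - [[0.7, 2.5, 0, 0, 0, 0], [1.4, 5, 0, 0, 0, 0], [2.1, 7.5, 1, 0, 0, 0], [2.7, 9.5, 3, 0, 0, 0], [2.7, 9.5, 4.5, 0, 0, 0]]

```text
time: 5.05
tool_pos: [567.5, -67.6, 163.7]
tcp_rot: [-180.0, -0.0, 80.6]
ft_force: [-1.7, -0.3, -1.8]
finger_gap: 15.4
grip_force: 49.5
```

Call:
play_rows:
  motion:
    - [[0, 0, 0, 0, 0, 0], [0, 0, 0, 0, 0, 0], [0, 0, 0, 0, 0, 0]]

```text
time: 5.35
tool_pos: [565.7, -68.1, 166.4]
tcp_rot: [179.9, 0.0, 80.5]
ft_force: [0.1, 0.5, -0.1]
finger_gap: 15.4
grip_force: 49.5
```

```bash
python3 - <<'E'
from h import *
from bench import optics
go(566,-69,120,80.45)
d=optics.snapshot('wrist');a=cv2.cvtColor(d['pixels'],cv2.COLOR_RGB2BGR);cv2.imwrite('pics/w4f.png',a)
cv2.imwrite('pics/w4.png',cv2.resize(a[40:340,160:420],None,fx=2,fy=2,interpolation=cv2.INTER_CUBIC))
E
```

```text
t 5.35 pos [565.7 -68.1 166.4] rpy [1.7992e+02 1.0000e-02 8.0520e+01] gap 15.4 F [ 0.1  0.5 -0.1]
shift cm [-0.08  0.04  4.64] turn [0.1 0.  0.1]
```

View pics/w4.png

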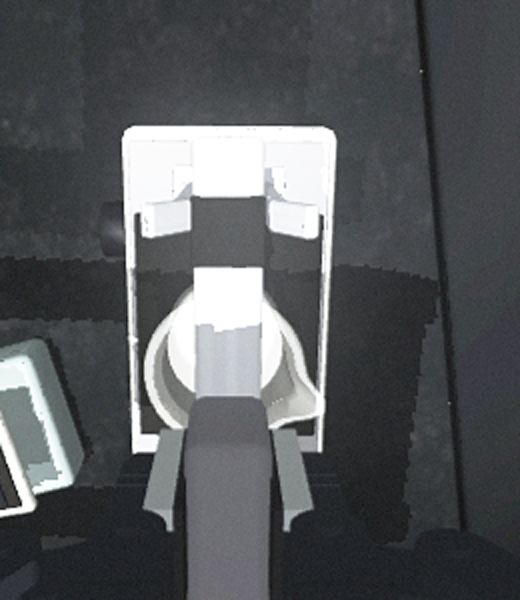

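Prong tips at columns 142 and 318 are symmetric about the bar (192 to 266), so the bar is centred across. I'll check the along-bar offset, then lower.

```bash
python3 - <<'E'
from h import *
P=([565.9,-68.4,166],[180,0,80.5])
w=lambda u,v,z:wback((u+.5)/2-.5+160,(v+.5)/2-.5+40,z,*P)
R=Ro.from_euler('z',-80.5,degrees=True)
for n,q in dict(tipL=(142,217,137),tipR=(318,217,137),bandmid=(229,231,169),barend=(229,137,169),boxfar=(229,128,46)).items(): print(n,R.apply(w(*q)-np.array(P[0])).round(1))
E
```

```text
tipL [ 52.2  18.8 -29. ]
tipR [ 52.2 -23.2 -29. ]
bandmid [53.1 -1.9  3. ]
barend [70.7 -1.9  3. ]
boxfar [  73.1   -2.1 -120. ]
```

Call:
play_rows:
  motion:
    - [[0, 0, 1.2, 0, 0, 0], [0, 0, 2.4, 0, 0, 0], [0, 0, 3.3, 0, 0, 0], [0, 0, 4.1, 0, 0, 0], [0, 0, 4.4, 0, 0, 0]]

```text
time: 5.9
tool_pos: [564.5, -67.6, 119.5]
tcp_rot: [-179.9, -0.0, 80.5]
ft_force: [-2.5, 1.4, 10.8]
finger_gap: 14.9
grip_force: 51.2
```

Call:
play_rows:
  motion:
    - [[0, 0, 0, 0, 0, 0], [0, 0, 0, 0, 0, 0]]

```text
time: 6.1
tool_pos: [565.7, -67.8, 121.6]
tcp_rot: [180.0, 0.0, 80.5]
ft_force: [0.9, -0.7, -1.6]
finger_gap: 15.2
grip_force: 49.4
```

Call:
play_rows:
  motion:
    - [[0, 0, 0.1, 0, 0, 0], [0, 0, 0.1, 0, 0, 0], [0, 0, 0.1, 0, 0, 0]]

```text
time: 6.4
tool_pos: [565.6, -67.8, 120.5]
tcp_rot: [180.0, 0.0, 80.5]
ft_force: [1.0, -0.3, -0.3]
finger_gap: 15.4
grip_force: 49.4
```

Call:
play_rows:
  motion:
    - [[0, 0, 0.1, 0, 0, 0], [0, 0, 0.1, 0, 0, 0], [0, 0, 0.1, 0, 0, 0]]

```text
time: 6.7
tool_pos: [565.7, -67.8, 119.6]
tcp_rot: [180.0, 0.0, 80.5]
ft_force: [-0.1, -0.2, 1.3]
finger_gap: 15.2
grip_force: 49.7
```

Call:
play_rows:
  motion:
    - [[0, 0, 0.1, 0, 0, 0], [0, 0, 0.1, 0, 0, 0], [0, 0, 0.1, 0, 0, 0]]

```text
time: 7.0
tool_pos: [565.8, -67.8, 119.5]
tcp_rot: [180.0, 0.0, 80.5]
ft_force: [-3.2, 0.8, 8.1]
finger_gap: 15.3
grip_force: 50.8
```

Call:
play_rows:
  motion:
    - [[0, 0, 0, 0, 0, 0], [0, 0, 0, 0, 0, 0], [0, 0, 0, 0, 0, 0], [0, 0, 0, 0, 0, 0], [0, 0, 0, 0, 0, 0]]
  jaw: 0.4

```text
time: 7.5
tool_pos: [565.4, -67.8, 118.1]
tcp_rot: [-180.0, -0.0, 80.5]
ft_force: [0.4, -0.3, 0.9]
finger_gap: 34.0
grip_force: 0.0
```

Call:
play_rows:
  motion:
    - [[0, 0, -1, 0, 0, 0], [0, 0, -2.5, 0, 0, 0], [0, 0, -5, 0, 0, 0], [0, 0, -7, 0, 0, 0], [0, 0, -8, 0, 0, 0]]

```text
time: 8.0
tool_pos: [567.0, -68.1, 202.4]
tcp_rot: [179.7, 0.0, 80.5]
ft_force: [-0.0, -0.5, 0.3]
finger_gap: 34.2
grip_force: 0.0
```

```bash
python3 - <<'E'
from h import *
from bench import optics
go(460,-103,110,80.45)
d=optics.snapshot('wrist');a=cv2.cvtColor(d['pixels'],cv2.COLOR_RGB2BGR);cv2.imwrite('pics/w5f.png',a)
b=cv2.cvtColor(optics.snapshot('scene')['pixels'],cv2.COLOR_RGB2BGR)[190:300,260:380]
b=cv2.resize(b,(436,400),interpolation=cv2.INTER_CUBIC)
cv2.imwrite('pics/w5.png',np.hstack([cv2.resize(a[40:340,160:420],(347,400)),b]))
E
```

```text
t 8.0 pos [567.  -68.1 202.4] rpy [1.7971e+02 1.0000e-02 8.0540e+01] gap 34.2 F [-0.  -0.5  0.3]
shift cm [ -5.2  -10.03   9.19] turn [0.3 0.  0.1]
```

View pics/w5.png

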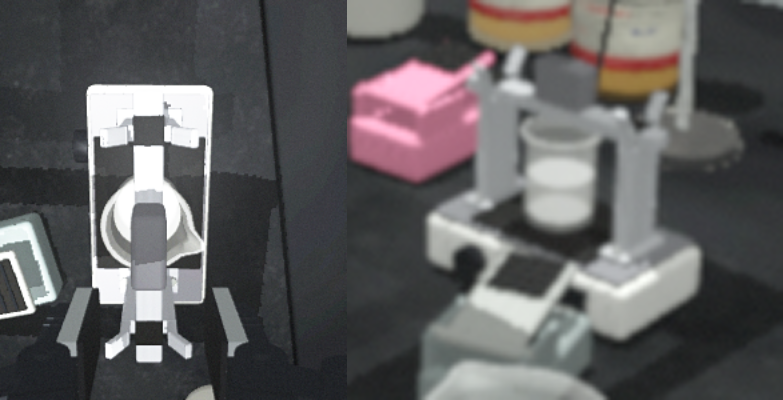

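The bar lies in both forks, level, with the tab centred and the beaker upright. Next I'll check the pad position using w2 (pad centre at about (200,247)).

```bash
python3 - <<'E'
from h import *
print(wback(200,247,66,[528.9,-73.,200.],[-179.96,0,80.71]))
go(460,-104,110,80.45)
E
```

```text
[ 463.23749108 -104.01883114   66.        ]
t 8.1 pos [567.  -68.1 201.3] rpy [1.7973e+02 1.0000e-02 8.0540e+01] gap 34.5 F [ 1.2 -0.6  0.1]
shift cm [ -5.3  -10.     9.09] turn [0.3 0.  0.1]
```

Call:
play_rows:
  motion:
    - [[-1.3, -2.5, 0, 0, 0, 0], [-2.6, -5, 0, 0, 0, 0], [-4, -7.5, 0, 0, 0, 0], [-5.3, -9.9, 2, 0, 0, 0], [-5.3, -9.9, 5, 0, 0, 0]]
  jaw: 0

```text
time: 8.6
tool_pos: [457.9, -104.9, 148.7]
tcp_rot: [179.9, 0.1, 80.5]
ft_force: [0.9, 0.3, -0.3]
finger_gap: -0.2
grip_force: 0.0
```

Call:
play_rows:
  motion:
    - [[0, 0, 2.5, 0, 0, 0], [0, 0, 4.5, 0, 0, 0], [0, 0, 5.5, 0, 0, 0], [0, 0, 5.5, 0, 0, 0], [0, 0, 5.5, 0, 0, 0]]

```text
time: 9.1
tool_pos: [459.3, -103.8, 93.7]
tcp_rot: [180.0, 0.0, 80.5]
ft_force: [-0.6, 0.0, 0.5]
finger_gap: 0.3
grip_force: 0.0
```

```bash
python3 - <<'E'
from h import *
go(461,-104,57,80.45)
E
```

```text
t 9.1 pos [ 459.3 -103.8   93.7] rpy [180.     0.    80.55] gap 0.3 F [-0.6  0.   0.5]
shift cm [0.01 0.17 3.67] turn [0.  0.  0.1]
```

Touch at about z 66 first, then press slowly.

Call:
play_rows:
  motion:
    - [[0, 0.15, 1, 0, 0, 0], [0, 0.15, 2, 0, 0, 0], [0, 0.15, 2.5, 0, 0, 0], [0, 0.15, 2.8, 0, 0, 0], [0, 0.15, 2.8, 0, 0, 0]]

```text
time: 9.6
tool_pos: [460.6, -103.9, 65.2]
tcp_rot: [-180.0, -0.0, 80.5]
ft_force: [-0.5, 0.7, 4.0]
finger_gap: -0.2
grip_force: 1.6
```

Call:
play_rows:
  motion:
    - [[0, 0, 0.1, 0, 0, 0], [0, 0, 0.2, 0, 0, 0], [0, 0, 0.3, 0, 0, 0], [0, 0, 0.3, 0, 0, 0], [0, 0, 0.3, 0, 0, 0]]

```text
time: 10.1
tool_pos: [461.0, -104.0, 62.6]
tcp_rot: [180.0, -0.0, 80.5]
ft_force: [1.3, 2.5, 4.6]
finger_gap: 0.2
grip_force: 2.3
```

Call:
play_rows:
  motion:
    - [[0, 0, 0.1, 0, 0, 0], [0, 0, 0.2, 0, 0, 0], [0, 0, 0.3, 0, 0, 0], [0, 0, 0.3, 0, 0, 0], [0, 0, 0.3, 0, 0, 0]]

```text
time: 10.6
tool_pos: [461.4, -104.0, 59.8]
tcp_rot: [179.9, -0.0, 80.5]
ft_force: [1.8, 4.2, 6.3]
finger_gap: 0.1
grip_force: 3.0
```

Call:
play_rows:
  motion:
    - [[0, 0, 0.1, 0, 0, 0], [0, 0, 0.2, 0, 0, 0], [0, 0, 0.25, 0, 0, 0], [0, 0, 0.25, 0, 0, 0], [0, 0, 0.25, 0, 0, 0]]

```text
time: 11.1
tool_pos: [461.6, -103.9, 57.6]
tcp_rot: [179.9, -0.0, 80.5]
ft_force: [1.0, 4.3, 7.5]
finger_gap: -0.0
grip_force: 3.6
```

Call:
play_rows:
  motion:
    - [[0, 0, 0, 0, 0, 0], [0, 0, 0, 0, 0, 0], [0, 0, 0, 0, 0, 0], [0, 0, 0, 0, 0, 0], [0, 0, 0, 0, 0, 0]]

```text
time: 11.6
tool_pos: [461.5, -103.9, 57.5]
tcp_rot: [179.9, -0.0, 80.5]
ft_force: [1.7, 4.0, 7.2]
finger_gap: 0.1
grip_force: 3.6
```

```bash
python3 - <<'E'
from h import *
from bench import optics
go(461,-104,57,80.45)
b=cv2.cvtColor(optics.snapshot('scene')['pixels'],cv2.COLOR_RGB2BGR)[170:310,240:400]
cv2.imwrite('pics/s6.png',cv2.resize(b,None,fx=4,fy=4,interpolation=cv2.INTER_CUBIC))
E
```

```text
t 11.6 pos [ 461.5 -103.9   57.5] rpy [ 1.7989e+02 -2.0000e-02  8.0540e+01] gap 0.1 F [1.7 4.  7.2]
shift cm [-0.02 -0.05  0.05] turn [ 0.1 -0.   0.1]
```

View pics/s6.png

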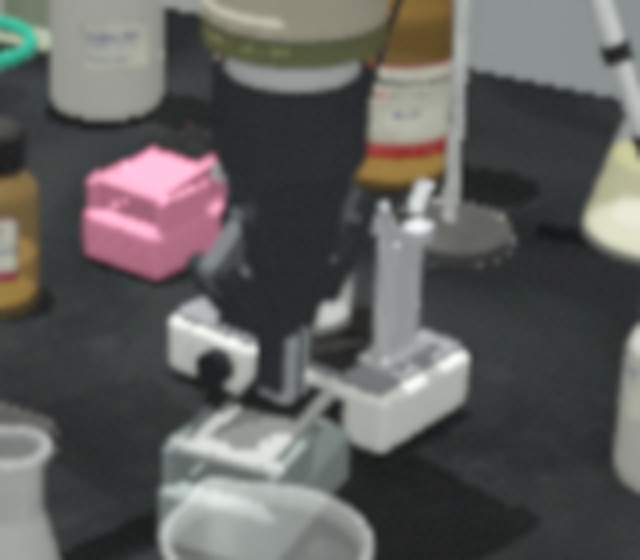

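The fingers press the pad at about (290,395), the paddle looks level with the cheeks, and the bar end is still in the visible fork. Height (57.5 mm) and force (7 to 8 N) both match half travel.

```bash
python3 -c "
from bench import job
print(job.hand_in())"
```

```text
the job is handed in; nothing more can be done
None
```

The bar is lying centred in both forks and released, and the fingers are holding the paddle about level (57.5 mm, about 7 N). The job was handed in at about 11.6 s, but no verdict came back.

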